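Hang the hall lantern on its hook

TASK

The small black lantern stands on the console with its wire bail folded down. Swing the bail upright while the lantern stays standing on the table, then carry the lantern by its bail and hang it gently by the middle of the bail on the hook under the rack's ledge, and let go so that it hangs still. Do not tip the lantern over, and leave the planter, the bowl and the ring sculpture where they stand.

Things in the scene. Friction and masses are not known exactly. Their poses are not given: they have to be found in the camera images.
- lantern: Loose black lantern, 0.36 to 0.6 kg: body 80 x 80 mm with glass sides, roof plate 84 x 84 mm, top at 76 mm, with a small cap to 82 mm. Origin: centre of the underside; z up, x and y square to its sides. The bail folds towards its -x side, which faces roughly to the robot's left; the bail's hinge axis is parallel to its y.
- bail_pivot (a point): Middle of the bail's hinge axis, fixed in the lantern 90 mm above its underside, on its centre line; axes as the lantern's.
- bail (a joint): Bail angle, rad: 0 upright, square to the roof; positive folded towards the lantern's -x side (1.35 to 1.57 at the start: about level, its top some 38 mm outside the roof edge); negative towards +x; stops at +-1.6. Its pivots are slightly stiff (0.02 N m): it stays at whatever angle it is left, and a fingertip moves it easily.
- bail_top (a point): Centre of the wire at the middle of the bail's top, 80 mm from the hinge axis; z points from hinge to top, y along the hinge. The bail is black round wire 7 mm thick: two straight parallel legs, 61 mm over the outsides, from the hinge to 66 mm above it, then sloping shoulders to a flat top 20 mm long, parallel to the hinge.
- rack: White open-frame hall rack, immovable. Origin: on the table, midway between its two posts (20 mm square, at y = +-85 mm); z up; it faces its own -x, roughly to the robot's left. Base plate 190 x 190 x 12 mm, x from -120 to 70 mm. A cross bar between the posts, 220 to 252 mm high, carries one black hook; a ledge lies above it.
- hook_seat (a point): Centre of the bail's top wire when it hangs in the hook: rack x = -65 mm, y = 0, 229.5 mm high; axes as the rack's. The hook, 8 mm round bar, runs from the cross bar towards -x, dips to the seat and turns up to a tip at x = -85 mm, 244 mm high at most. The bail passes over the tip, square across it, and down behind it. The hung lantern's underside is 60 mm up.
- planter: Bystander: white round plant pot, 84 mm across, 75 mm high, with green leaves to about 125 mm. Origin: centre of the underside. It stands beside the lantern, nearer to the robot or farther from it.
- bowl: Bystander: white bowl 100 mm across, 40 mm high, beyond the rack, on the robot's right. Origin: centre of the underside.
- sculpture: Bystander: black sculpture of two upright rings on a 50 x 90 mm foot, about 180 mm high, beyond the rack on the robot's right. Origin: centre of the underside.
- ledge_edge (a point): Middle of the lower front edge of the rack's ledge (215 mm wide, 16 mm thick, reaching back over the posts), 290 mm above the table, at rack x = -57 mm; axes as the rack's. A hand cannot come straight down on the hook: it must lean back towards the rack's front, fingers reaching in tilted (some 30 to 50 degrees).

How it is judged:
By the outcome, as a careful person would: the job done as asked, in the order asked, and still so for the second after the job is handed in, with the robot touching nothing.
It also fails if it takes over 64 s, if anything falls off the work surface, if the arm or the gripper's body presses on something with over 40 N, if the wrist force passes 120 N, or if a joint passes its speed limit or range.

ROBOT

A 6-joint arm with a two-finger parallel gripper is mounted at the origin on the work surface. World frame = base frame: x ahead of the robot, y to its left, z up, the work surface at z = 0. Lengths are in m, angles in rad, forces in N, time in s.
With the tool pointing down it reaches from about 0.375 to 0.9 m from the base axis. Payload 3.1 kg.
Tool frame: the origin (TCP) lies midway between the tips of the shut fingers; the grasp point (between the pads) lies 19 mm behind it; y points along the fingers, x is the direction in which the jaws open and shut, and the axes are right-handed (so a half turn about y gives the same grasp; the last joint's range is limited). The gripper opens to 87 mm and grips with 3 to 60 N. Pads are 19 mm wide; open, the fingers measure 117 mm over their backs; the gripper's body (75 mm by 190 mm) begins 51 mm behind the grasp point.
Start: joints at [-1.323, 0.527, 1.433, -0, 1.181, -0.178], TCP at [0.259, -0.569, 0.223] pointing down, gripper open.
Joint ranges: [-3.08, 3.08], [-0.75, 2.2], [0.22, 2.44], [-1.43, 4.57], [0, 2.65], [-2.85, 2.85]. Speed limits (rad/s): [2.79, 2.79, 3.14, 3.14, 3.14, 3.14].

INTERFACE

Orientations are given as a unit quaternion [x, y, z, w].
In Python, from rig import sensors, vision, robot gives the robot as it stands.
- The arm moves only by the tool play_rows, never from a script. Its argument "moves" is text: rows parted by semicolons, each of 7 numbers parted by spaces: the shift along the world's x, y, z in mm, then the turn, a rotation vector about the world's x, y, z in rad, then the finger opening in mm, from 0 to 87. In form: tx ty tz wx wy wz hand; .... A call has 1 to 20 rows; each row shifts and turns the pose as measured when the row begins; what a row does not reach is not made up. A row lasts 1/10 s, in which the tool goes at most 50 mm and 8.59 degrees, less where a joint would pass 70% of its speed; a pose out of reach is approached as far as the arm can. A call is refused whole if a number of a shift passes 50 or a number of a turn 0.15, either way. A call with a gripper value outside its range is refused whole. The fingers move at their own pace and stop on an object; "newtons" is the grip in N (left out, the last holds). Time passes only in rows, so rows that do not move let the fingers close. It gives the time, the measured TCP pose, the force and the opening at its end, in the units of the state.
- sensors.get_obs(): the state, without advancing time (a new reading comes with each control period).
- vision.camera(name): name is "scene" or "top"; returns a dict with "image" (480x640x3 uint8, blue, green, red), "intrinsics" (3x3 intrinsics, pixels), "origin" and "rotation" of the camera in the world. Camera axes: x right, y down, z forward; pixel columns grow to the right and rows downward; lengths in m; the calibration is good to about 2 mm. A picture is of the moment at which its call begins. There is no depth.
- robot.hand_in(): hands the job in, once; it reports no verdict.
Trained networks look in a picture, given as the dict that the camera call returned (one of the last four; its "shot" number tells which), for a name from the list of things; names that differ only in an ending like _2 or _b are one class to them, and where a whole thing is asked for, a point or a joint stands for the part that bears it (a point fixed in the world has none). Each returns a list of dicts, best first, with "p" (0 to 1); they miss things now and then, are a little off and sometimes report something else, mostly with a low value. They report only what shows in the picture. A call takes as long as a camera call.
- vision.boxes_of(picture, query): "point" ([x, y, z] in m, in the coordinates of the camera as it stood for that picture, good to about 4 mm: the middle of the surface that is visible of it).
- vision.cut_out(picture, query): "pixels" (480x640 bool, what is visible of it).
The state is a dict: "time": time; "q": joint angles; "joint_velocities": joint speeds; "joint_torque": joint torques, N m; "position": TCP position; "tool_rot": TCP orientation; "ft_force": force on the tool from outside, world axes, zero at the start; "moment": the same for the moment, N m; "grip_width": finger opening in m.
Only numpy, scipy, OpenCV 4.12 (cv2) and the standard library are available. Lean on these libraries where they do the work, as an engineer would, in place of code of your own. Each camera call takes 0.05 s, during which the arm holds its last target.

## Working session

There is one attempt and no reset: what is moved stays moved. The work goes in short steps, Python scripts to look and compute and a tool call to move; the robot and the scene stay as the last step left them, time stands still between calls to the robot, and variables do not carry over. Pictures are saved under pics/ and viewed, and the job is handed in when it is done.

Besides the shell and the picture viewer there is one more tool, called after ">>>" as name(argument=value, ...) on one line, values as JSON. play_rows: Moves the arm, as the interface text tells. Its arguments: {"type":"object","properties":{"moves":{"type":"string"},"newtons":{"type":"number"}},"required":["moves"]}

```bash
ls; mkdir -p pics; cat > h.py <<'E'
import numpy as np,cv2
from rig import sensors,vision,robot
def w(pic,p): return np.array(pic["origin"])+np.array(pic["rotation"])@np.array(p)
def proj(pic,P):
    c=np.array(pic["rotation"]).T@(np.array(P)-np.array(pic["origin"]));u=np.array(pic["intrinsics"])@c;return u[:2]/u[2]
def ray(pic,uv,z):
    d=np.array(pic["rotation"])@np.linalg.inv(np.array(pic["intrinsics"]))@np.array([uv[0],uv[1],1.]);o=np.array(pic["origin"]);return o+d*(z-o[2])/d[2]
E
python3 - <<'E'
from h import *
o=sensors.get_obs();print(o)
for n in("scene","top"):
    p=vision.camera(n);cv2.imwrite(f"pics/{n}0.png",p["image"]);print(n,p["origin"],p["rotation"],p["intrinsics"])
    for q in("lantern","bail","rack","planter","bowl","sculpture"):
        for d in vision.boxes_of(p,q)[:2]: print(q,round(d["p"],2),w(p,d["point"]).round(3))
E
```

```text
pics
{'time': 0.0, 'q': array([-1.32250662e+00,  5.28448007e-01,  1.43393012e+00, -3.83644165e-05,
        1.18139726e+00, -1.78508734e-01]), 'joint_velocities': array([-0.00155803,  0.00066175, -0.00061588, -0.00299887, -0.00024541,
       -0.00176551]), 'joint_torque': array([-1.43524649e-03, -4.40047109e+01, -1.76590580e+01,  6.31056377e-02,
        5.81152167e-02, -1.76462609e-04]), 'position': array([ 0.25854853, -0.56819028,  0.22157395]), 'tool_rot': array([-0.59403525,  0.38333509, -0.3821892 ,  0.59506953]), 'ft_force': array([-1.4114004 , -0.44805075,  0.43008142]), 'moment': array([ 0.00645291, -0.0126139 , -0.01392898]), 'grip_width': 0.08700845294741387}
scene [ 1.04812728 -0.07066286  0.99362338] [ 0.66078951  0.69626963 -0.20161806 -0.19472025] [[442.66984993   0.         319.85201644]
 [  0.         442.66984993 237.2548647 ]
 [  0.           0.           1.        ]]Traceback (most recent call last):
  File "<stdin>", line 6, in <module>
  File "h.py", line 3, in w
    def w(pic,p): return np.array(pic["origin"])+np.array(pic["rotation"])@np.array(p)
                                                 ~~~~~~~~~~~~~~~~~~~~~~~~~^~~~~~~~~~~~
ValueError: matmul: Input operand 1 has a mismatch in its core dimension 0, with gufunc signature (n?,k),(k,m?)->(n?,m?) (size 3 is different from 4)
```

```bash
cat > h.py <<'E'
import numpy as np,cv2
from scipy.spatial.transform import Rotation as R
from rig import sensors,vision,robot
def M(pic): return R.from_quat(pic["rotation"]).as_matrix()
def w(pic,p): return np.array(pic["origin"])+M(pic)@np.array(p)
def proj(pic,P):
    c=M(pic).T@(np.array(P)-np.array(pic["origin"]));u=np.array(pic["intrinsics"])@c;return u[:2]/u[2]
def ray(pic,uv,z):
    d=M(pic)@np.linalg.inv(np.array(pic["intrinsics"]))@np.array([uv[0],uv[1],1.]);o=np.array(pic["origin"]);return o+d*(z-o[2])/d[2]
E
python3 - <<'E'
from h import *
for n in("scene","top"):
    p=vision.camera(n);cv2.imwrite(f"pics/{n}0.png",p["image"]);print(n,p["origin"],p["rotation"],p["intrinsics"][0][0],M(p)[:,2])
    for q in("lantern","bail","rack","planter","bowl","sculpture"):
        for d in vision.boxes_of(p,q)[:2]: print(q,round(d["p"],2),w(p,d["point"]).round(3))
E
```

```text
scene [ 1.04812728 -0.07066286  0.99362338] [ 0.66078951  0.69626963 -0.20161806 -0.19472025] 442.66984993325974 [-0.5376098  -0.02342286 -0.84286836]
lantern 0.76 [0.629 0.197 0.076]
bail 0.54 [0.614 0.243 0.093]
rack 0.97 [ 0.597 -0.155  0.237]
planter 0.91 [0.473 0.134 0.073]
bowl 0.92 [ 0.42  -0.403  0.021]
sculpture 0.88 [ 0.656 -0.374  0.072]
sculpture 0.5 [ 0.419 -0.407  0.019]
top [ 0.49714369 -0.08658678  1.12698017] [ 0.71119742 -0.70260866  0.02284726 -0.00415838] 554.8408070607654 [ 0.03834125 -0.0261905  -0.99892142]
lantern 0.41 [ 0.57  -0.145  0.306]
bail 0.64 [0.613 0.24  0.097]
rack 0.96 [ 0.571 -0.146  0.307]
rack 0.72 [ 0.429 -0.402  0.017]
planter 0.91 [0.453 0.135 0.07 ]
bowl 0.88 [ 0.429 -0.403  0.015]
bowl 0.57 [0.453 0.138 0.074]
sculpture 0.94 [ 0.632 -0.375  0.075]
```

View pics/scene0.png

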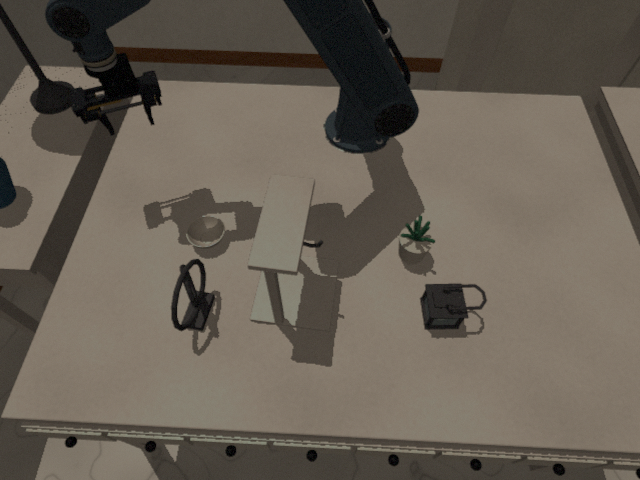

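View pics/top0.png

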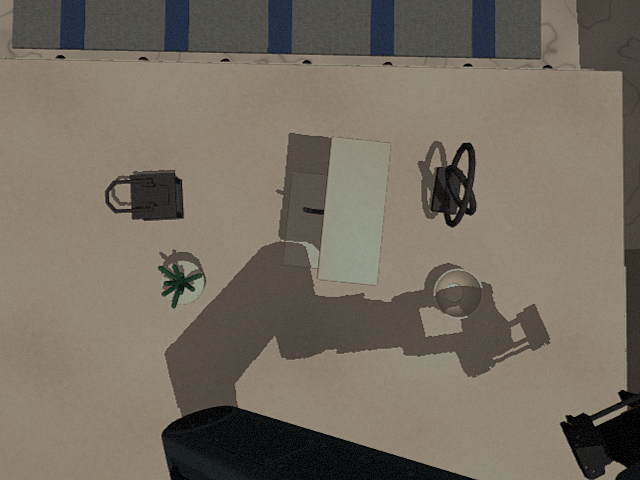

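The top view shows the lantern around (157,195) with its bail reaching left to (107,195). The ledge covers (318–392, 137–285), with the hook tip at (304,210). The planter is at (182,282). I'll zoom in to get the pose.

```bash
python3 - <<'E'
from h import *
p=vision.camera("top");I=p["image"]
a=cv2.resize(I[140:320,95:215],None,fx=5,fy=5,interpolation=2)[:600];
b=cv2.resize(I[120:300,265:405],None,fx=3.3,fy=3.3,interpolation=2)
a=cv2.resize(I[150:240,95:200],None,fx=6,fy=6,interpolation=2)
cv2.imwrite("pics/a.png",a);cv2.imwrite("pics/b.png",b)
s=vision.camera("scene");J=s["image"]
cv2.imwrite("pics/c.png",cv2.resize(J[265:345,405:505],None,fx=7,fy=7,interpolation=2))
cv2.imwrite("pics/d.png",cv2.resize(J[165:370,230:360],None,fx=2.9,fy=2.9,interpolation=2))
for pic,n in((p,"top"),(s,"scene")):
    r=vision.cut_out(pic,"rack")
    m=r[0]["pixels"].astype(np.uint8); print(n,r[0]["p"],cv2.minAreaRect(cv2.findNonZero(m)))
    for q in ("lantern","bail"):
        r=vision.cut_out(pic,q)
        for d in r[:2]: print(q,d["p"],cv2.boundingRect(cv2.findNonZero(d["pixels"].astype(np.uint8))),cv2.minAreaRect(cv2.findNonZero(d["pixels"].astype(np.uint8))))
E
```

```text
top 0.64 ((335.7029724121094, 208.9702911376953), (96.12059020996094, 143.8823699951172), 5.710593223571777)
lantern 0.71 (105, 173, 79, 48) ((143.37586975097656, 197.3896484375), (46.50783920288086, 77.27818298339844), 86.633544921875)
lantern 0.64 (105, 179, 48, 34) ((128.14041137695312, 195.71197509765625), (32.748477935791016, 46.7407112121582), 88.09085083007812)
bail 0.56 (105, 178, 47, 35) ((128.0, 195.0), (34.0, 46.0), 90.0)
scene 0.94 ((294.126708984375, 251.9547576904297), (90.66968536376953, 149.93289184570312), 6.911227226257324)
lantern 0.75 (420, 284, 67, 46) ((453.0, 306.5), (45.0, 66.0), 90.0)
bail 0.57 (445, 284, 41, 27) ((465.0, 297.0), (26.0, 40.0), 90.0)
bail 0.25 (186, 215, 39, 34) ((205.0, 231.5), (33.0, 38.0), 90.0)
```

View pics/a.png

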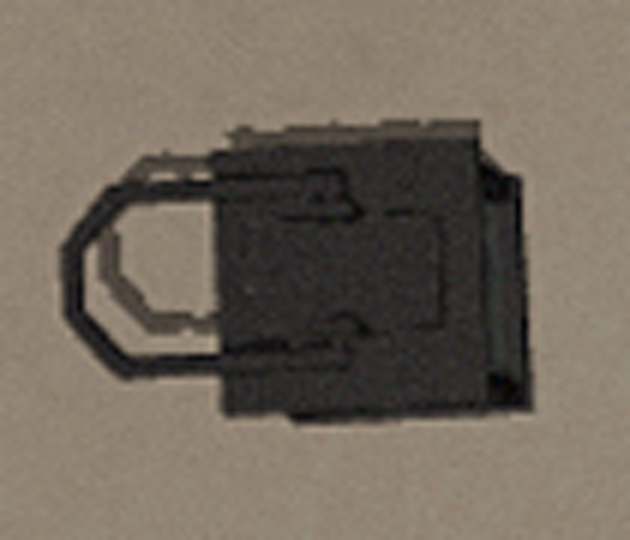

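View pics/b.png

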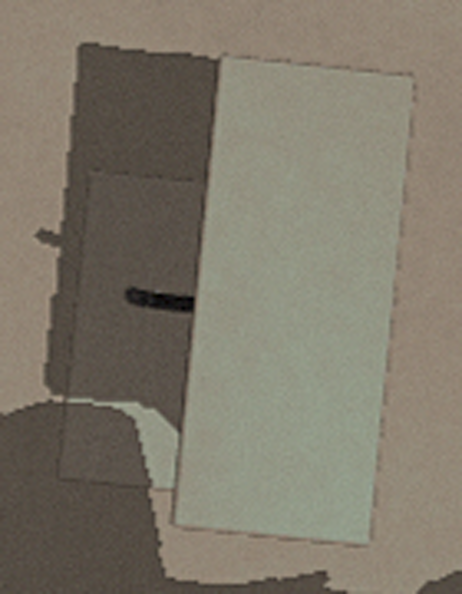

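View pics/c.png

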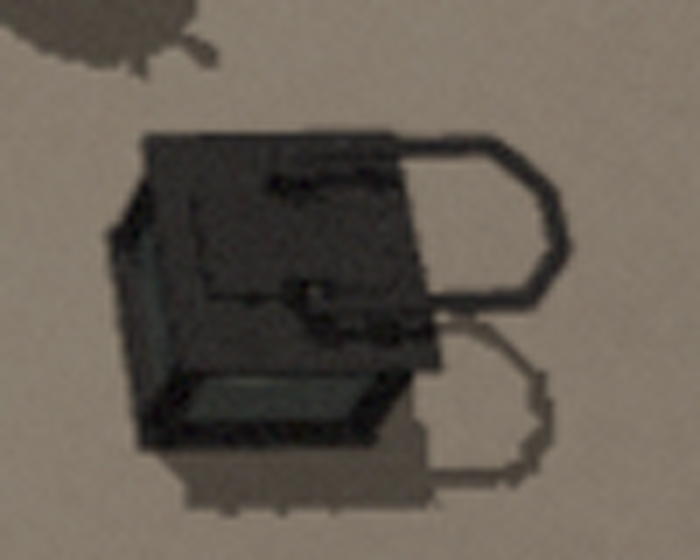

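View pics/d.png

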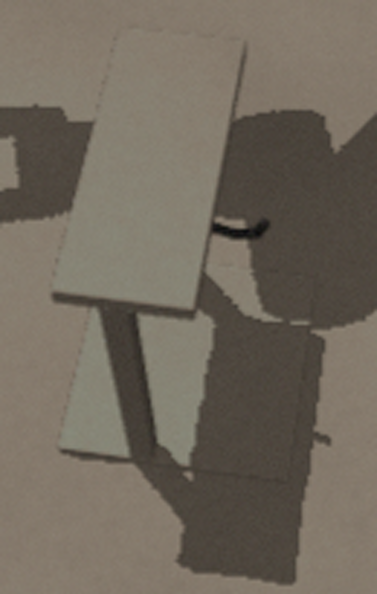

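```bash
cat > m.py <<'E'
from h import *
from scipy.optimize import least_squares
t=vision.camera("top");s=vision.camera("scene")
def u(x,y,f,ox,oy): return ((x+.5)/f-.5+ox,(y+.5)/f-.5+oy)
A=lambda x,y:(t,u(x,y,6,95,150));B=lambda x,y:(t,u(x,y,3.3,265,120));C=lambda x,y:(s,u(x,y,7,405,265));D=lambda x,y:(s,u(x,y,2.9,230,165))
# points: lantern frame
r=.042
lan=[(A(213,150),(-r,r,.076)),(A(477,135),(r,r,.076)),(A(488,408),(r,-r,.076)),(A(224,413),(-r,-r,.076))]
lan=[(o,(a,b,c)) for o,(a,b,c) in lan]
lc=[(C(148,135),(r,-r,.076)),(C(392,135),(-r,-r,.076)),(C(438,368),(-r,r,.076)),(C(180,372),(r,r,.076))]
rk=[(B(220,55),(-.057,.1075,.306)),(B(175,523),(-.057,-.1075,.306)),(B(131,294),(-.085,0,.242))]
rc=[(D(243,43),(-.057,-.1075,.306)),(D(195,310),(-.057,.1075,.306)),(D(263,226),(-.085,0,.242))]
def fit(obs,x0):
    def f(x):
        c,n=np.cos(x[2]),np.sin(x[2]);e=[]
        for (pic,uv),P in obs:
            W=[x[0]+c*P[0]-n*P[1],x[1]+n*P[0]+c*P[1],P[2]]
            e+=list(proj(pic,W)-uv)
        return e
    R_=least_squares(f,x0);print(R_.x.round(4),"px err",np.abs(R_.fun).round(1)); return R_.x
# world +x is top-image up; lantern -x faces world +y => lantern x axis = world -y => yaw -pi/2
for o in(lan,lc,lan+lc): L=fit(o,[.62,.19,-1.57])
for o in(rk,rc,rk+rc): K=fit(o,[.57,-.15,-1.57])
for z in(.085,.09,.095): print(z,ray(t,A(73,275)[1],z).round(4),ray(s,C(558,240)[1],z).round(4))
c,n=np.cos(K[2]),np.sin(K[2]);print("seat",K[0]-.065*c,K[1]-.065*n)
np.savez("m.npz",L=L,K=K)
E
python3 m.py
```

```text
[ 0.6141  0.196  -1.5126] px err [0.3 0.1 0.5 0.5 0.3 0.8 0.6 0.4]
[ 0.616   0.1965 -1.5138] px err [0.9 0.3 0.5 0.4 0.7 0.5 0.4 0.1]
[ 0.6148  0.1963 -1.513 ] px err [0.4 0.5 0.4 0.1 0.2 1.1 0.7 0.  1.1 0.7 0.4 0.9 0.6 0.  0.5 0.4]
[ 0.5708 -0.1752 -1.6553] px err [0.3 1.  0.5 0.9 0.8 0.1]
[ 0.5734 -0.1747 -1.6502] px err [0.2 0.7 0.1 1.  0.  0.5]
[ 0.5716 -0.175  -1.6532] px err [0.6 1.5 0.4 0.4 0.7 0.3 0.2 1.3 0.4 0.2 0.2 1.2]
0.085 [0.6122 0.2793 0.085 ] [0.6123 0.2804 0.085 ]
0.09 [0.6117 0.2775 0.09  ] [0.6147 0.2784 0.09  ]
0.095 [0.6111 0.2758 0.095 ] [0.6171 0.2765 0.095 ]
seat 0.5769653495625446 -0.11026641790591765
```

```bash
cat > g.py <<'E'
from h import *
import sys
m=np.load("m.npz");L=m["L"];K=m["K"]
def tgt(yaw,th,sg):
    h=np.array([np.cos(yaw),np.sin(yaw),0]);y=np.sin(th)*h+np.array([0,0,-np.cos(th)])
    x=sg*np.array([-np.sin(yaw),np.cos(yaw),0]);return R.from_matrix(np.c_[x,y,np.cross(x,y)])
def turn(T):
    o=sensors.get_obs();return (T*R.from_quat(o["tool_rot"]).inv()).as_rotvec()
def st():
    o=sensors.get_obs();r=R.from_quat(o["tool_rot"]).as_matrix();print("t",round(o["time"],2),"pos",np.array(o["position"]).round(4),"q",o["q"].round(2),"F",o["ft_force"].round(1),"w",round(o["grip_width"],4));print("toolx",r[:,0].round(3),"tooly",r[:,1].round(3))
E
python3 - <<'E'
from g import *
st()
for sg in(1,-1):
    for th in(0,45): print(sg,th,turn(tgt(L[2],np.radians(th),sg)).round(3))
E
```

```text
t 1.3 pos [ 0.2587 -0.5689  0.2225] q [-1.32  0.53  1.43 -0.    1.18 -0.18] F [0.5 1.1 0.1] w 0.0871
toolx [ 0.414 -0.91  -0.   ] tooly [-0.  0. -1.]
1 0 [-0.    -0.     1.202]
1 45 [-0.713  0.43   1.136]
-1 0 [-0.    0.   -1.94]
-1 45 [-0.474 -0.785 -1.825]
```

>>> play_rows(moves="0 0 50 0 0 0 0;0 0 50 0 0 0 0;0 0 50 0 0 0 0;0 0 50 0 0 0 0;17 46 0 -0.06 0.036 0.095 0;17 46 0 -0.06 0.036 0.095 0;17 46 0 -0.06 0.036 0.095 0;17 46 0 -0.06 0.036 0.095 0;17 46 0 -0.06 0.036 0.095 0;17 46 0 -0.06 0.036 0.095 0;17 46 0 -0.06 0.036 0.095 0;17 46 0 -0.06 0.036 0.095 0;17 46 0 -0.06 0.036 0.095 0;17 46 0 -0.06 0.036 0.095 0;17 46 0 -0.06 0.036 0.095 0;17 46 0 -0.06 0.036 0.095 0;17 46 0 0 0 0 0;17 46 0 0 0 0 0")

```text
time: 3.1
position: [0.4926, 0.0833, 0.4348]
tool_rot: [0.929, 0.056, -0.014, -0.366]
ft_force: [1.2, -0.9, 1.1]
grip_width: 0.0009
```

```bash
python3 - <<'E'
from g import *
st()
print(turn(tgt(L[2],np.radians(45),1)).round(3))
E
```

```text
t 3.1 pos [0.4926 0.0833 0.4348] q [ 0.38  0.32  1.46 -0.79  1.61  0.34] F [ 1.2 -0.9  1.1] w 0.0009
toolx [0.993 0.115 0.015] tooly [ 0.094 -0.726 -0.681]
[ 0.034  0.018 -0.058]
```

>>> play_rows(moves="17 43 0 0.034 0.018 -0.058 0;17 43 0 0 0 0 0;17 43 0 0 0 0 0;17 43 0 0 0 0 0;17 43 0 0 0 0 0;17 43 0 0 0 0 0;17 43 0 0 0 0 0;0 0 -50 0 0 0 0;0 0 -50 0 0 0 0;0 0 -50 0 0 0 0;0 0 -50 0 0 0 0;0 0 -20 0 0 0 0;0 0 0 0 0 0 0")

```text
time: 4.4
position: [0.6186, 0.4109, 0.2083]
tool_rot: [0.919, 0.035, -0.005, -0.392]
ft_force: [-0.5, -0.1, 0.3]
grip_width: 0.001
```

```bash
python3 - <<'E'
from g import *
st()
print(turn(tgt(L[2],np.radians(45),1)).round(3))
E
```

```text
t 4.4 pos [0.6186 0.4109 0.2083] q [ 0.67  0.98  0.75 -0.64  1.84  0.57] F [-0.5 -0.1  0.3] w 0.001
toolx [0.997 0.068 0.018] tooly [ 0.06  -0.69  -0.721]
[-0.021  0.017 -0.011]
```

>>> play_rows(moves="-3 -20 -24 -0.02 0.017 -0.01 0;-3 -25 -27 0 0 0 0;0 -25 -27 0 0 0 0;0 -20 -22 0 0 0 0;0 -10 -12 0 0 0 0;0 0 0 0 0 0 0")

```text
time: 5.0
position: [0.621, 0.3127, 0.111]
tool_rot: [0.921, 0.033, 0.001, -0.388]
ft_force: [-0.3, 0.7, 0.2]
grip_width: 0.0003
```

```bash
python3 - <<'E'
from g import *
st()
print(turn(tgt(L[2],np.radians(45),1)).round(3))
s=vision.camera("scene");J=s["image"]
cv2.imwrite("pics/e.png",cv2.resize(J[205:355,385:535],None,fx=4,fy=4,interpolation=2))
E
```

```text
t 5.0 pos [0.621  0.3127 0.111 ] q [ 0.58  0.98  1.04 -0.66  1.56  0.69] F [-0.3  0.7  0.2] w 0.0003
toolx [0.998 0.06  0.027] tooly [ 0.062 -0.696 -0.715]
[-0.013  0.026 -0.003]
```

View pics/e.png

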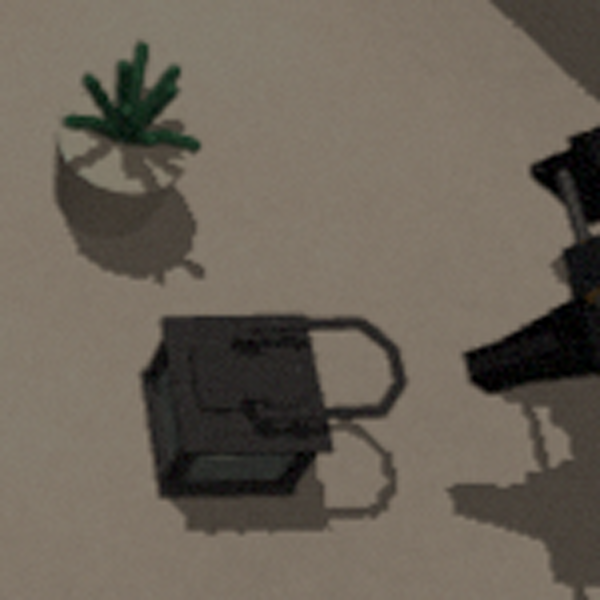

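The bail's free end is at crop (400,378) and the fingertip at (475,370), still outside it and roughly in line. Next I'll move the tip under the bail.

>>> play_rows(moves="-5 0 -20 -0.013 0.026 0 0;-5 0 -20 0 0 0 0;0 -2 -10 0 0 0 0;0 -12 0 0 0 0 0;0 -15 0 0 0 0 0;0 -8 0 0 0 0 0;0 0 0 0 0 0 0")

```text
time: 5.75
position: [0.6131, 0.2793, 0.0625]
tool_rot: [0.922, 0.032, -0.008, -0.385]
ft_force: [-0.0, -0.1, 0.6]
grip_width: 0.0007
```

```bash
python3 - <<'E'
from g import *
st()
print(turn(tgt(L[2],np.radians(45),1)).round(3))
s=vision.camera("scene");J=s["image"]
cv2.imwrite("pics/f.png",cv2.resize(J[205:355,385:535],None,fx=4,fy=4,interpolation=2))
E
```

```text
t 5.75 pos [0.6131 0.2793 0.0625] q [ 0.55  1.01  1.13 -0.68  1.46  0.73] F [-0.  -0.1  0.6] w 0.0007
toolx [0.998 0.066 0.01 ] tooly [ 0.053 -0.702 -0.71 ]
[-0.005  0.009 -0.008]
```

View pics/f.png

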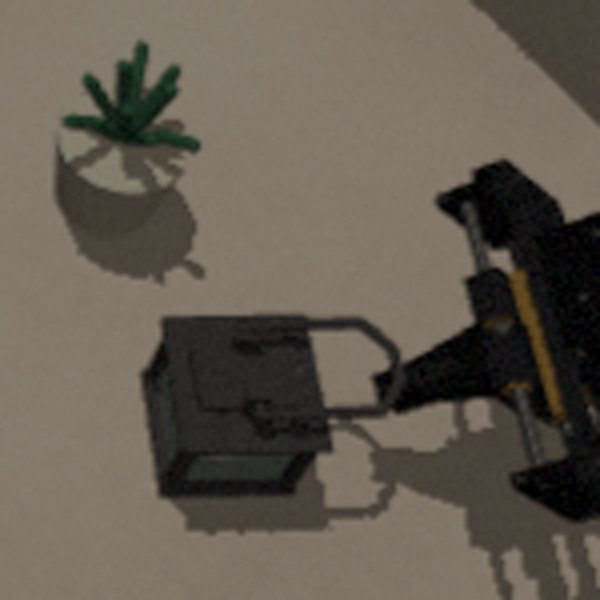

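The fingertip shows at (380,385), under the bail's free end at (400,370). Now I'll push it up along the arc.

>>> play_rows(moves="0 0 10 0 0 0 0;0 -1 12 0 0 0 0;0 -2 12 0 0 0 0;0 -4 12 0 0 0 0;0 -6 11 0 0 0 0;1 -7 10 0 0 0 0;1 -8 9 0 0 0 0;0 0 0 0 0 0 0")

```text
time: 6.6
position: [0.6167, 0.2515, 0.1486]
tool_rot: [0.922, 0.034, -0.005, -0.386]
ft_force: [0.4, -0.6, -0.2]
grip_width: 0.0005
```

```bash
python3 - <<'E'
from g import *
st()
print(turn(tgt(L[2],np.radians(45),1)).round(3))
s=vision.camera("scene");J=s["image"]
cv2.imwrite("pics/g.png",cv2.resize(J[205:355,385:535],None,fx=4,fy=4,interpolation=2))
E
```

```text
t 6.6 pos [0.6167 0.2515 0.1486] q [ 0.51  0.88  1.16 -0.69  1.5   0.65] F [ 0.4 -0.6 -0.2] w 0.0005
toolx [0.998 0.067 0.016] tooly [ 0.059 -0.699 -0.712]
[-0.009  0.016 -0.01 ]
```

View pics/g.png

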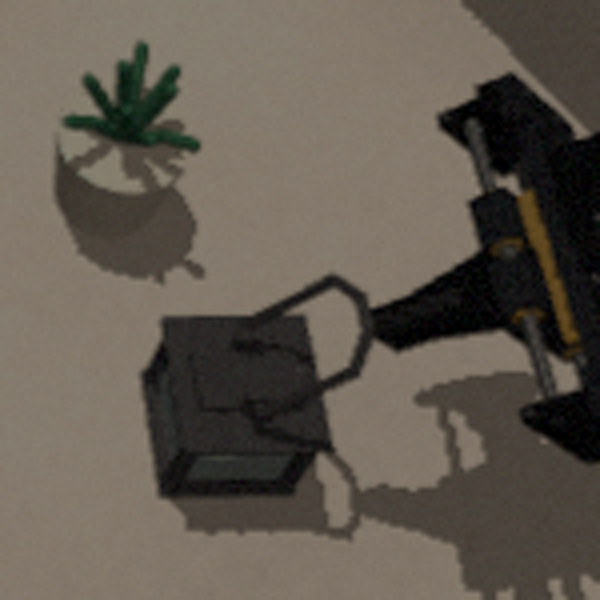

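>>> play_rows(moves="0 2 -8 0 0 0 0;0 0 -8 0 0 0 0;0 -8 2 0 0 0 0;0 -8 4 0 0 0 0;0 -8 4 0 0 0 0;1 -8 3 0 0 0 0;1 -8 2 0 0 0 0;0 0 0 0 0 0 0")

```text
time: 7.45
position: [0.6167, 0.2098, 0.1436]
tool_rot: [0.922, 0.033, -0.008, -0.385]
ft_force: [-0.1, 0.7, -1.5]
grip_width: 0.0001
```

```bash
python3 - <<'E'
from g import *
st()
s=vision.camera("scene");J=s["image"]
cv2.imwrite("pics/i.png",cv2.resize(J[205:355,385:535],None,fx=4,fy=4,interpolation=2))
E
```

```text
t 7.45 pos [0.6167 0.2098 0.1436] q [ 0.46  0.86  1.24 -0.72  1.44  0.65] F [-0.1  0.7 -1.5] w 0.0001
toolx [0.998 0.067 0.01 ] tooly [ 0.054 -0.701 -0.711]
```

View pics/i.png

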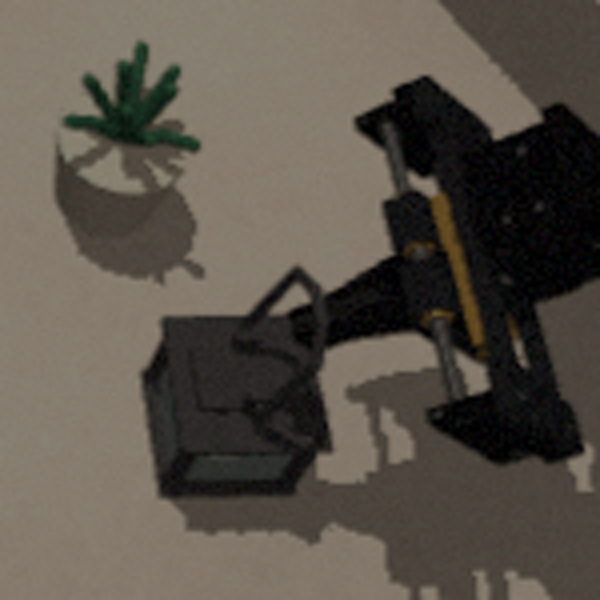

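>>> play_rows(moves="0 -5 3 0 0 0 0;0 -5 3 0 0 0 0;0 -5 2 0 0 0 0;0 0 0 0 0 0 0")

```text
time: 7.9
position: [0.6162, 0.1947, 0.151]
tool_rot: [0.922, 0.033, -0.009, -0.386]
ft_force: [-1.2, 0.1, 0.1]
grip_width: 0.0005
```

```bash
cat > bl.py <<'E'
from g import *
import sys
st()
s=vision.camera("scene");J=s["image"].copy()
big=cv2.resize(J[205:355,385:535],None,fx=4,fy=4,interpolation=2)
for d,col in((0,(0,0,255)),(10,(0,255,0)),(25,(255,0,0))):
    a=np.radians(d);c,n=np.cos(L[2]),np.sin(L[2])
    pts=[]
    for x,y,z in[(0,-.027,0),(0,-.027,.066),(0,-.01,.08),(0,.01,.08),(0,.027,.066),(0,.027,0)]:
        X,Z=-np.sin(a)*z,np.cos(a)*z+.09
        pts.append((proj(s,[L[0]+c*X-n*y,L[1]+n*X+c*y,Z])-[385,205]+.5)*4-.5)
    cv2.polylines(big,[np.int32(np.round(pts))],False,col,1)
cv2.imwrite(f"pics/{sys.argv[1]}.png",big)
E
python3 bl.py j
```

```text
t 7.9 pos [0.6162 0.1947 0.151 ] q [ 0.44  0.84  1.26 -0.72  1.42  0.64] F [-1.2  0.1  0.1] w 0.0005
toolx [0.998 0.068 0.009] tooly [ 0.053 -0.699 -0.713]
```

View pics/j.png

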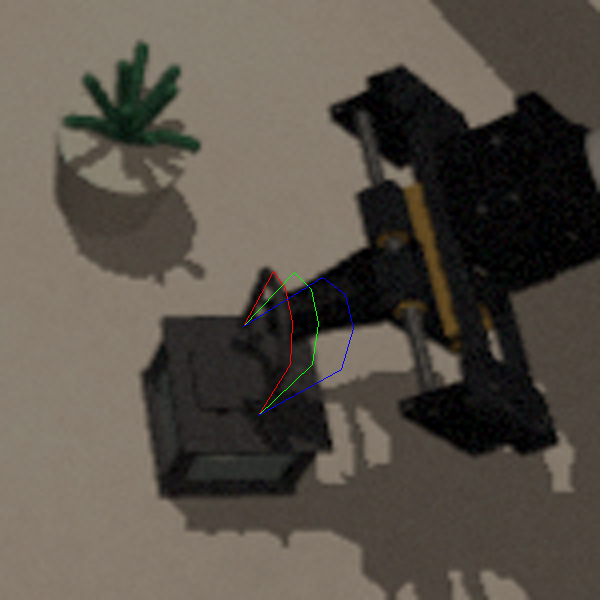

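>>> play_rows(moves="0 6 -4 0 0 0 0;0 10 8 0 0 0 20;0 25 25 0 0 0 60;0 30 30 0 0 0 82;0 20 20 0 0 0 82;0 0 0 0 0 0 82;0 0 0 0 0 0 82")

```text
time: 8.65
position: [0.616, 0.2927, 0.235]
tool_rot: [0.922, 0.035, -0.009, -0.386]
ft_force: [0.1, -0.5, 0.2]
grip_width: 0.0403
```

```bash
python3 bl.py k; python3 -c "
from g import *
print(turn(tgt(L[2],np.radians(45),1)).round(3))
t=vision.camera('top');cv2.imwrite('pics/k2.png',cv2.resize(t['image'][150:240,95:200],None,fx=6,fy=6,interpolation=2))"
```

```text
t 8.65 pos [0.616  0.2927 0.235 ] q [ 0.56  0.83  1.03 -0.68  1.68  0.56] F [ 0.1 -0.5  0.2] w 0.0403
toolx [0.997 0.071 0.011] tooly [ 0.058 -0.7   -0.712]
[-0.008  0.011 -0.013]
```

View pics/k.png

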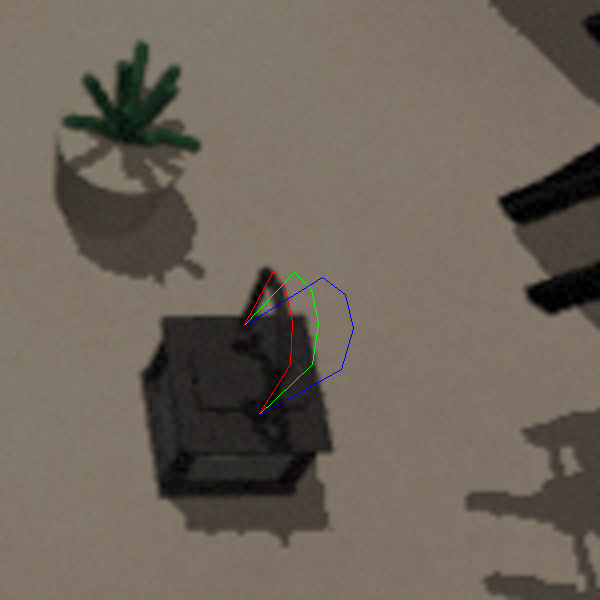

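View pics/k2.png

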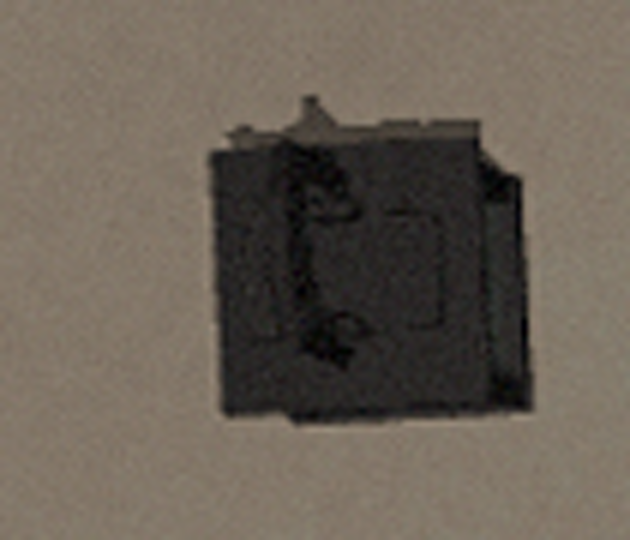

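The bail stands upright, with its top at crop (268,270) within a few degrees of the red model, and the lantern hasn't moved. I'll straddle both legs with the fingers open.

>>> play_rows(moves="0 -12 0 -0.008 0.011 -0.013 84;0 0 0 0 0 0 84;0 0 0 0 0 0 84;0 0 0 0 0 0 84;0 -18 -18 0 0 0 84;0 -18 -18 0 0 0 84;0 -15 -15 0 0 0 84;0 -10 -10 0 0 0 84;0 0 0 0 0 0 84")

```text
time: 9.65
position: [0.615, 0.2105, 0.1676]
tool_rot: [0.924, 0.022, -0.014, -0.38]
ft_force: [0.2, 0.0, -0.4]
grip_width: 0.084
```

```bash
python3 bl.py l; python3 -c "
from g import *
print(turn(tgt(L[2],np.radians(45),1)).round(3))"
```

```text
t 9.65 pos [0.615  0.2105 0.1676] q [ 0.46  0.84  1.21 -0.71  1.5   0.61] F [ 0.2  0.  -0.4] w 0.084
toolx [ 0.999  0.051 -0.009] tooly [ 0.03  -0.71  -0.704]
[ 0.004 -0.007  0.006]
```

View pics/l.png

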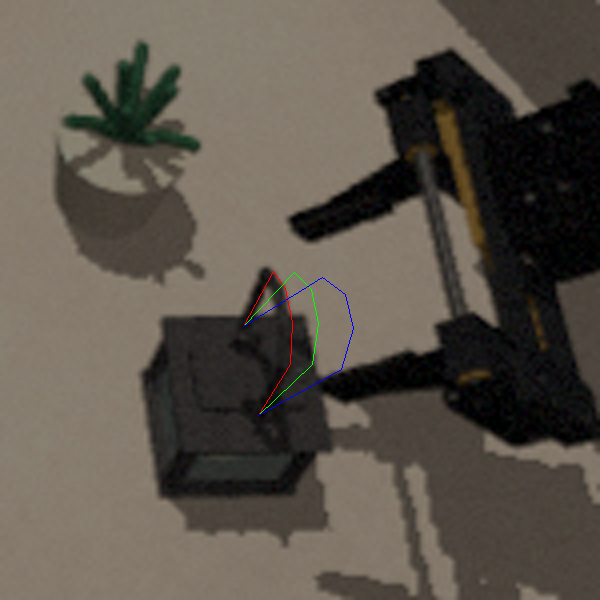

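>>> play_rows(moves="1 -12 -13 0.004 -0.007 0.006 84;0 -12 -13 0 0 0 84;0 -6 -7 0 0 0 84;0 0 0 0 0 0 84")

```text
time: 10.1
position: [0.6196, 0.1845, 0.1381]
tool_rot: [0.923, 0.03, -0.008, -0.384]
ft_force: [-0.5, -0.4, 0.2]
grip_width: 0.084
```

```bash
python3 bl.py n
```

```text
t 10.1 pos [0.6196 0.1845 0.1381] q [ 0.43  0.86  1.27 -0.73  1.4   0.65] F [-0.5 -0.4  0.2] w 0.084
toolx [0.998 0.061 0.009] tooly [ 0.049 -0.703 -0.71 ]
```

View pics/n.png

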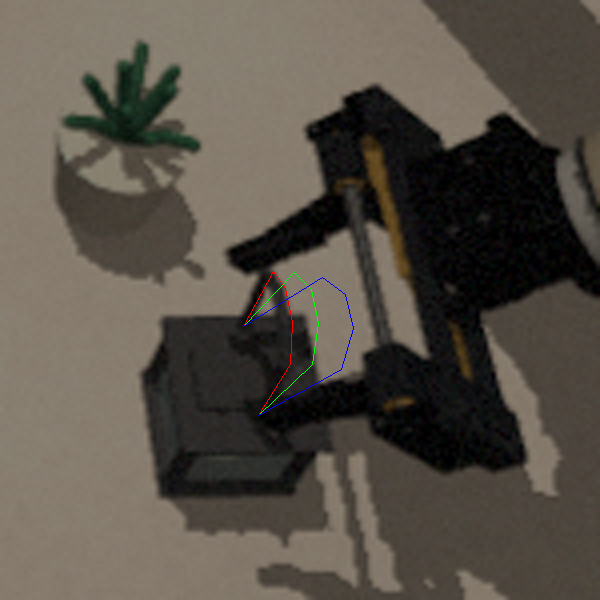

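>>> play_rows(moves="-4 -4 -4 0 0 0 84;0 0 0 0 0 0 70;0 0 0 0 0 0 66;0 0 0 0 0 0 60;0 0 0 0 0 0 50;0 0 0 0 0 0 50;0 0 0 0 0 0 50", newtons=5)

```text
time: 10.85
position: [0.6161, 0.1834, 0.1368]
tool_rot: [0.922, 0.031, -0.006, -0.385]
ft_force: [-1.5, -0.2, 0.7]
grip_width: 0.061
```

>>> play_rows(moves="0 0 0 0 0 0 50;0 0 0 0 0 0 50;0 0 0 0 0 0 50;0 0 5 0 0 0 50;0 0 10 0 0 0 50;0 0 15 0 0 0 50;0 0 15 0 0 0 50;0 0 10 0 0 0 50;0 0 0 0 0 0 50;0 0 0 0 0 0 50", newtons=35)

```text
time: 11.85
position: [0.6149, 0.1847, 0.1929]
tool_rot: [0.921, 0.031, -0.007, -0.389]
ft_force: [-0.8, -0.3, -6.3]
grip_width: 0.0601
```

```bash
python3 bl.py o;python3 -c "
from g import *
print(turn(tgt(K[2],np.radians(45),1)).round(3))
t=vision.camera('top');cv2.imwrite('pics/o2.png',cv2.resize(t['image'][130:280,75:225],None,fx=4,fy=4,interpolation=2))"
```

```text
t 11.85 pos [0.6149 0.1847 0.1929] q [ 0.43  0.78  1.26 -0.72  1.46  0.59] F [-0.8 -0.3 -6.3] w 0.0601
toolx [0.998 0.062 0.011] tooly [ 0.051 -0.696 -0.716]
[-0.012  0.011 -0.145]
```

View pics/o.png

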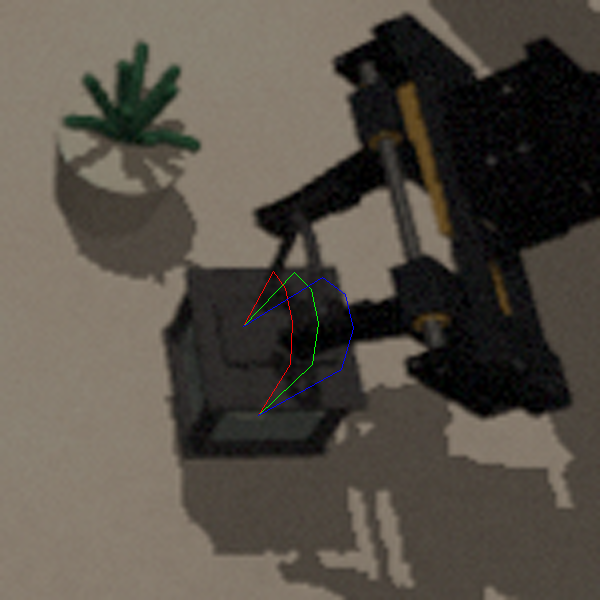

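View pics/o2.png

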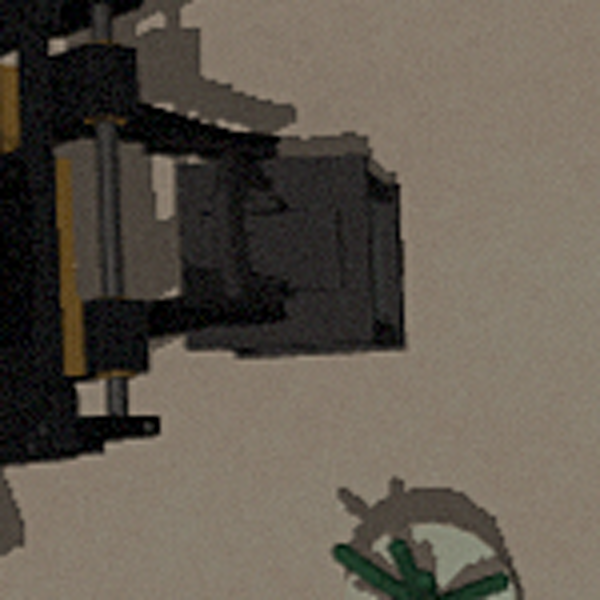

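```bash
cat > bt.py <<'E'
from g import *
# top crop: view around bail to measure
import sys
o=sensors.get_obs();r=R.from_quat(o["tool_rot"]);P=np.array(o["position"])
t=vision.camera("top");s=vision.camera("scene")
# predicted bail top from nominal grip: (0.615,.194,.170) while tcp (.6161,.1834,.1368)
off=np.load("off.npy") if len(sys.argv)>2 else None
print(P)
for pic,n in((t,"t"),(s,"s")):
    g=proj(pic,P+r.apply([0,0,0])+[0,.01,.033]).round().astype(int);x0,y0=max(g[0]-50,0),max(g[1]-45,0)
    im=cv2.resize(pic["image"][y0:y0+75,x0:x0+100],None,fx=8,fy=8,interpolation=2)
    im=np.clip(im.astype(float)*2,0,255).astype(np.uint8)
    print(n,x0,y0);cv2.imwrite(f"pics/{sys.argv[1]}{n}.png",im)
E
python3 bt.py q
```

```text
[0.61495684 0.18459042 0.19255375]
t 79 140
s 413 223
```

View pics/qt.png

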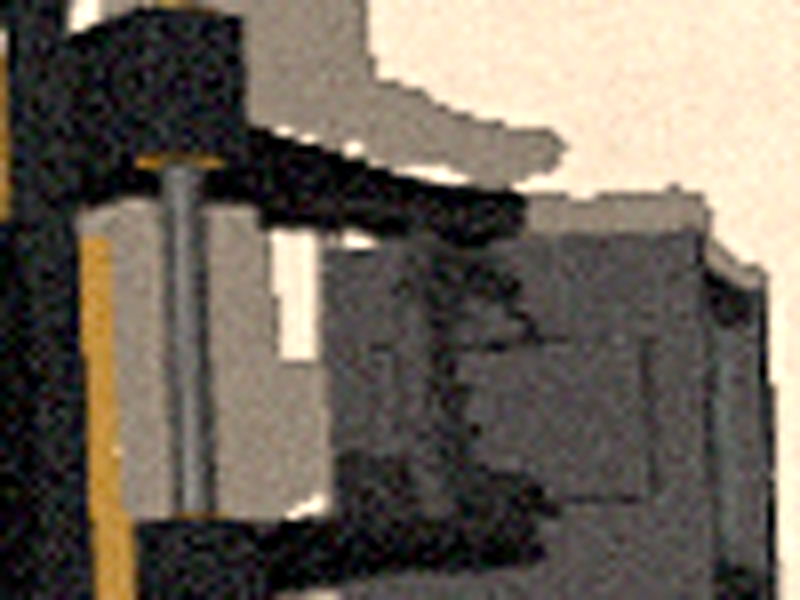

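View pics/qs.png

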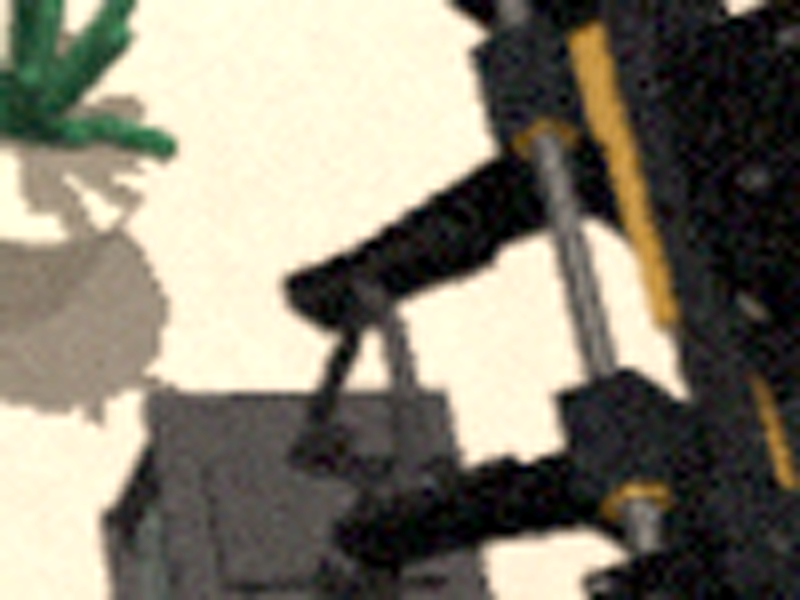

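```bash
cat > tri.py <<'E'
from g import *
def tri(t,ut,s,us):
    f=lambda P: np.r_[proj(t,P)-ut,proj(s,P)-us]
    from scipy.optimize import least_squares
    r=least_squares(f,[.6,.1,.2]);return r.x,r.fun
E
python3 - <<'E'
from tri import *
t=vision.camera("top");s=vision.camera("scene")
P,e=tri(t,(132.9,185.2),s,(462.3,269.8));print(P.round(4),e.round(1))
o=sensors.get_obs();print(P-o["position"], ray(t,(132.9,185.2),.226))
d=P-o["position"];print(R.from_quat(o["tool_rot"]).inv().apply(d).round(4))
for n,pic in(("t",t),("s",s)): print(n,proj(pic,np.array(o["position"])+[0,.0095,.033]))
E
```

```text
[0.615  0.1924 0.2177] [-0.9 -0.1 -1.2  0.1]
[0.0004365  0.00798825 0.02602579] [0.61385491 0.18833857 0.226     ]
[ 0.0012 -0.0242 -0.0125]
t [129.69392274 184.81071247]
s [462.85524397 268.05872314]
```

>>> play_rows(moves="0 0 10 0 0 -0.02 50;0 -6 14 0 0 -0.02 50;-2 -12 10 0 0 -0.02 50;-3 -17 5 0 0 -0.02 50;-3 -17 0 0 0 -0.02 50;-3 -17 0 0 0 -0.02 50;-3 -17 0 0 0 -0.02 50;-3 -17 0 0 0 0 50;-3 -17 0 0 0 0 50;-3 -17 0 0 0 0 50;-3 -17 0 0 0 0 50;-3 -17 0 0 0 0 50;-3 -17 0 0 0 0 50;-2 -14 0 0 0 0 50;0 -9 0 0 0 0 50;0 -5 0 0 0 0 50;0 0 0 0 0 0 50;0 0 0 0 0 0 50")

```text
time: 13.95
position: [0.5752, -0.0545, 0.2339]
tool_rot: [0.921, -0.044, 0.022, -0.387]
ft_force: [0.3, 0.2, -6.1]
grip_width: 0.0598
```

```bash
python3 bt.py r;python3 -c "
from g import *
st();print(turn(tgt(K[2],np.radians(45),1)).round(3))"
```

```text
[ 0.57516138 -0.0544764   0.23391409]
t 226 164
s 294 189
t 14.05 pos [ 0.5752 -0.0542  0.2339] q [ 0.08  0.61  1.53 -0.8   1.29  0.53] F [-0.1 -0.2 -5.7] w 0.0598
toolx [ 0.995 -0.097  0.007] tooly [-0.063 -0.697 -0.714]
[-0.009  0.007  0.015]
```

View pics/rt.png

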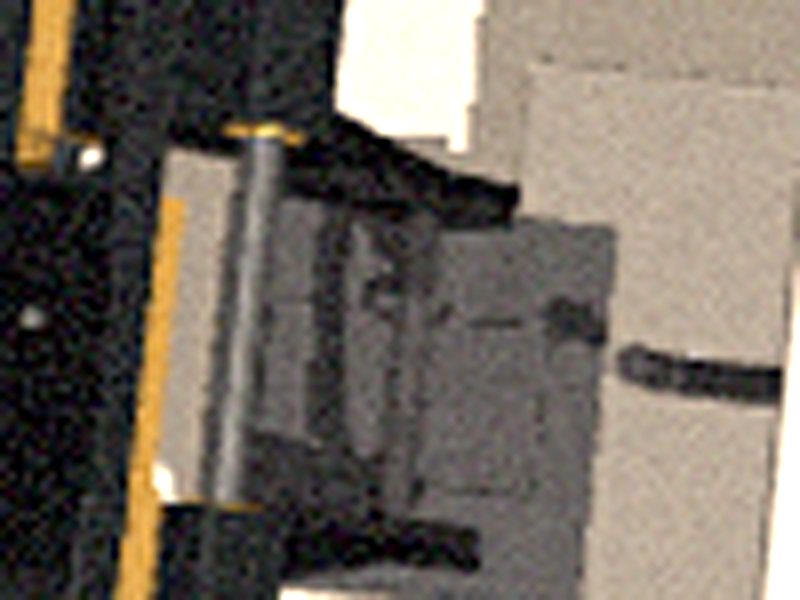

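View pics/rs.png

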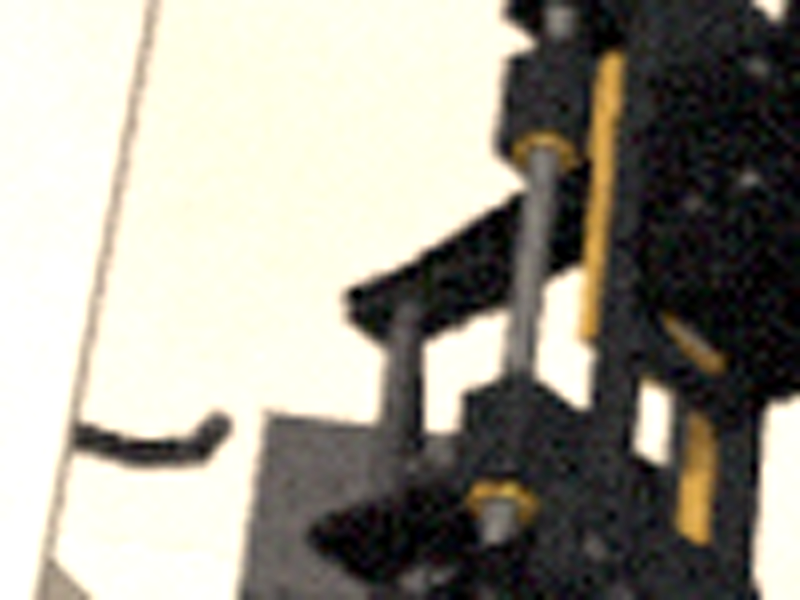

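```bash
python3 - <<'E'
from tri import *
t=vision.camera("top");s=vision.camera("scene")
P,e=tri(t,(277,209.2),s,(344.2,236.7));print(P.round(4),e.round(1))
o=sensors.get_obs();print(P-o["position"],ray(t,(277,209.2),.264),ray(s,(344.2,236.7),.264))
c,n=np.cos(K[2]),np.sin(K[2])
H=np.array([K[0]-.065*c,K[1]-.065*n,.2295])
for P,nm in((H,"seat"),([K[0]-.085*c,K[1]-.085*n,.242],"tip")):print(nm,np.round(P,4),proj(t,P),proj(s,P))
# measured hook tip: top crop (625,358) scene (222,425)
print(tri(t,(226+625.5/8-.5,164+358/8-.5),s,(294+222/8-.5,189+425/8-.5)))
E
```

```text
[ 0.5753 -0.0451  0.2583] [-0.8  0.  -1.  -0. ]
[0.0001605  0.00897498 0.02435625] [ 0.57479261 -0.04663088  0.264     ] [ 0.57889361 -0.04340739  0.264     ]
seat [ 0.577  -0.1103  0.2295] [317.2571318  210.33622012] [310.40495258 243.57193325]
tip [ 0.5786 -0.0903  0.242 ] [305.024248   208.44507342] [320.2069559  241.44153226]
(array([ 0.57889929, -0.08820724,  0.241949  ]), array([ 0.00850117, -0.00014892,  0.0106447 ,  0.00024083]))
```

>>> play_rows(moves="0 -8 0 -0.009 0.007 0.015 50;0 -12 0 0 0 0 50;1 -12 0 0 0 0 50;0 -12 0 0 0 0 50;0 -8 0 0 0 0 50;0 -4 0 0 0 0 50;0 0 0 0 0 0 50;0 0 0 0 0 0 50")

```text
time: 14.95
position: [0.5758, -0.1157, 0.2338]
tool_rot: [0.923, -0.038, 0.015, -0.382]
ft_force: [-0.3, 0.7, -5.5]
grip_width: 0.06
```

```bash
python3 bt.py v;python3 -c "
from g import *
st();print(turn(tgt(K[2],np.radians(45),1)).round(3))"
```

```text
[ 0.57576231 -0.1156691   0.23382551]
t 265 164
s 263 188
t 15.05 pos [ 0.5759 -0.1154  0.2339] q [-0.02  0.59  1.56 -0.86  1.21  0.48] F [-1.   0.  -5.8] w 0.0591
toolx [ 0.997 -0.08  -0.001] tooly [-0.058 -0.706 -0.706]
[ 0.001 -0.001 -0.002]
```

View pics/vt.png

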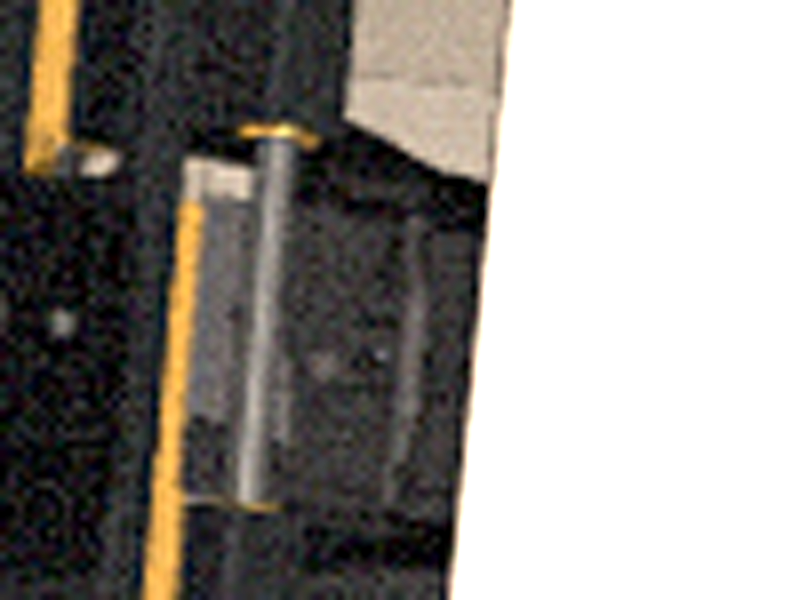

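View pics/vs.png

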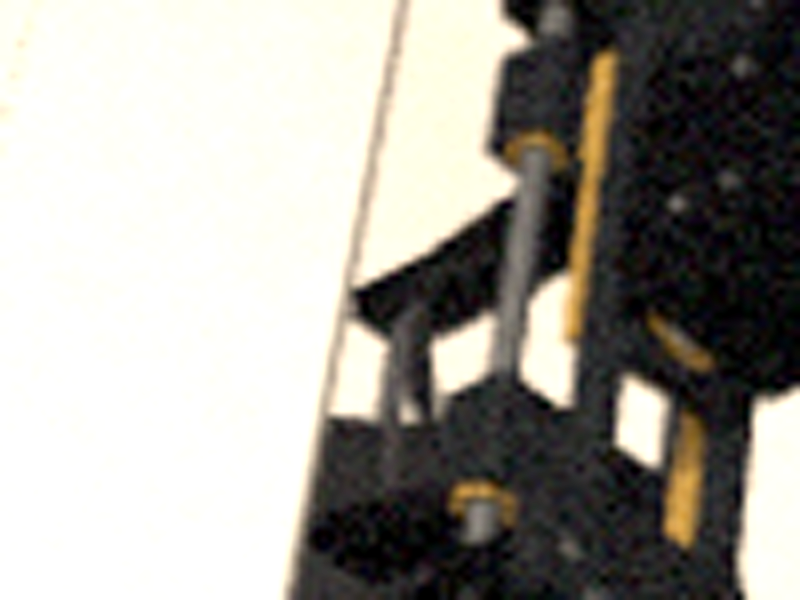

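The hook tip (crop 325,365) is now in front of the wire (crop 410,360), and the two rows agree. I'll move in 3 mm and lower.

>>> play_rows(moves="1 -3 0 0 0 0 50;0 0 -5 0 0 0 50;0 0 -6 0 0 0 50;0 0 -6 0 0 0 50;0 0 0 0 0 0 50;0 0 0 0 0 0 50")

```text
time: 15.65
position: [0.5772, -0.117, 0.2146]
tool_rot: [0.923, -0.036, 0.014, -0.382]
ft_force: [0.7, 0.5, -5.6]
grip_width: 0.06
```

```bash
python3 bt.py x;python3 -c "
from g import *
st()"
```

```text
[ 0.57722769 -0.11698166  0.21459826]
t 266 164
s 262 194
t 15.75 pos [ 0.5772 -0.117   0.2147] q [-0.02  0.62  1.58 -0.87  1.18  0.5 ] F [-0.6  0.3 -5.5] w 0.0597
toolx [ 0.997 -0.078 -0.002] tooly [-0.056 -0.705 -0.707]
```

View pics/xt.png

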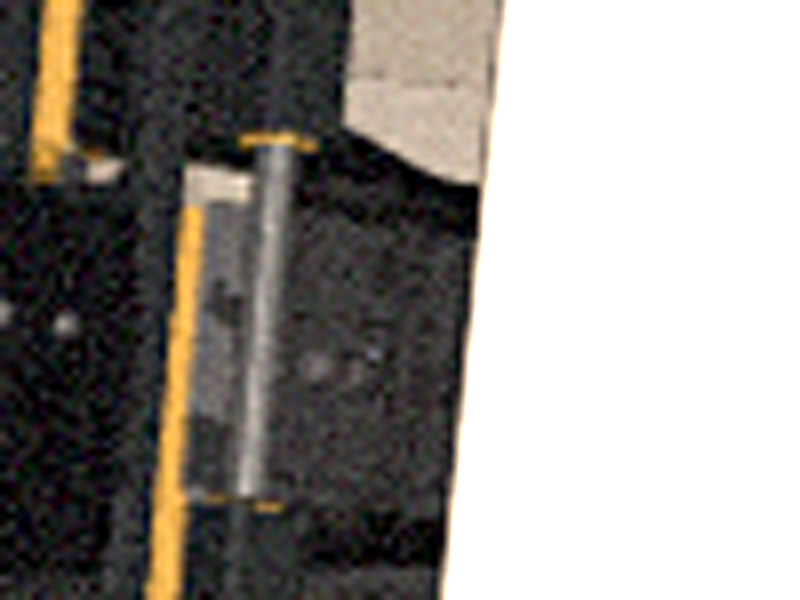

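View pics/xs.png

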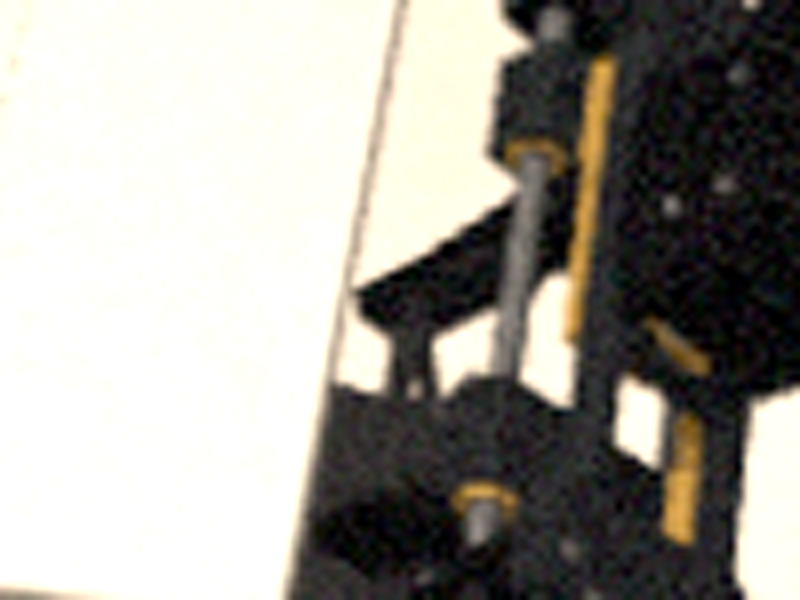

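>>> play_rows(moves="0 -1 -3 0 0 0 50;0 0 -3 0 0 0 50;0 0 -2 0 0 0 50;0 0 0 0 0 0 50")

```text
time: 16.15
position: [0.5775, -0.1181, 0.2066]
tool_rot: [0.923, -0.036, 0.015, -0.382]
ft_force: [0.4, 0.3, -6.2]
grip_width: 0.0597
```

>>> play_rows(moves="0 0 -2 0 0 0 50;0 0 -2 0 0 0 50;0 0 0 0 0 0 50")

```text
time: 16.45
position: [0.5777, -0.1182, 0.2024]
tool_rot: [0.923, -0.036, 0.015, -0.382]
ft_force: [0.2, 0.1, -5.4]
grip_width: 0.0597
```

>>> play_rows(moves="0 0 -2 0 0 0 50;0 0 0 0 0 0 50")

```text
time: 16.65
position: [0.5777, -0.1181, 0.2002]
tool_rot: [0.923, -0.036, 0.015, -0.382]
ft_force: [0.1, -0.3, -5.5]
grip_width: 0.0597
```

>>> play_rows(moves="0 0 -2 0 0 0 50;0 0 0 0 0 0 50")

```text
time: 16.85
position: [0.5778, -0.1182, 0.1981]
tool_rot: [0.923, -0.036, 0.015, -0.382]
ft_force: [-0.5, 0.2, -5.4]
grip_width: 0.0602
```

>>> play_rows(moves="0 0 -1.5 0 0 0 50;0 0 0 0 0 0 50")

```text
time: 17.05
position: [0.578, -0.1183, 0.1969]
tool_rot: [0.923, -0.036, 0.015, -0.382]
ft_force: [0.2, -0.4, -5.0]
grip_width: 0.0596
```

>>> play_rows(moves="0 0 -1.5 0 0 0 50;0 0 0 0 0 0 50")

```text
time: 17.25
position: [0.5782, -0.1186, 0.1967]
tool_rot: [0.924, -0.036, 0.016, -0.381]
ft_force: [-0.6, 0.5, -5.8]
grip_width: 0.0599
```

>>> play_rows(moves="0 0 -1.5 0 0 0 50;0 0 0 0 0 0 50")

```text
time: 17.45
position: [0.5783, -0.1188, 0.1966]
tool_rot: [0.924, -0.036, 0.016, -0.38]
ft_force: [0.1, 1.7, -3.7]
grip_width: 0.0599
```

```bash
python3 bt.py y;python3 -c "
from g import *
st()"
```

```text
[ 0.57825231 -0.11884944  0.19659999]
t 266 165
s 261 199
t 17.55 pos [ 0.5783 -0.1188  0.1965] q [-0.02  0.65  1.59 -0.89  1.15  0.54] F [-0.8  1.1 -1. ] w 0.06
toolx [ 0.997 -0.078  0.003] tooly [-0.054 -0.709 -0.703]
```

View pics/ys.png

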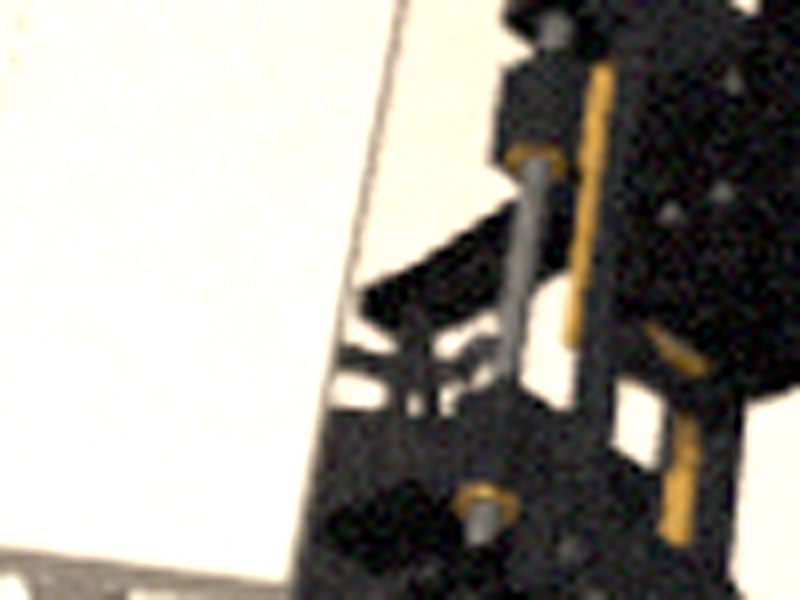

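View pics/yt.png

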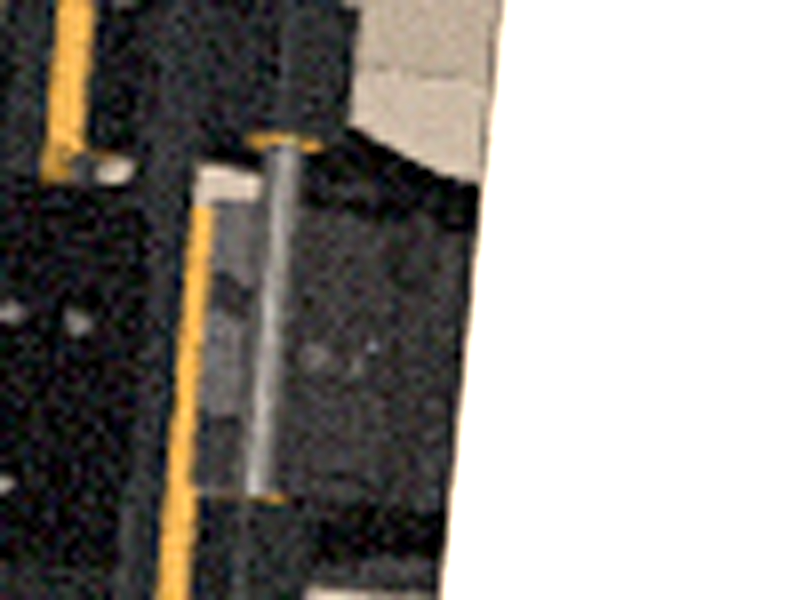

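The scene view shows the hook's raised tip at (490,345), in front of the bail wire at (420,365), and the hook has taken over the load (Fz −5.8 → −1 N). I'll ease the grip, then open.

>>> play_rows(moves="0 0 0 0 0 0 50;0 0 0 0 0 0 50;0 0 0 0 0 0 50", newtons=4)

```text
time: 17.85
position: [0.5789, -0.1192, 0.1966]
tool_rot: [0.924, -0.035, 0.016, -0.38]
ft_force: [-0.2, 0.4, -1.7]
grip_width: 0.061
```

>>> play_rows(moves="0 0 0 0 0 0 62;0 0 0 0 0 0 64;0 0 0 0 0 0 66;0 0 0 0 0 0 69;0 0 0 0 0 0 72;0 0 0 0 0 0 76;0 0 0 0 0 0 80;0 0 0 0 0 0 80")

```text
time: 18.65
position: [0.5805, -0.1202, 0.199]
tool_rot: [0.925, -0.034, 0.018, -0.378]
ft_force: [-0.0, -1.1, 0.3]
grip_width: 0.0789
```

```bash
python3 bt.py z;python3 -c "
from g import *
st()"
```

```text
[ 0.58045602 -0.12017495  0.19903892]
t 267 163
s 260 199
t 18.75 pos [ 0.5804 -0.1202  0.199 ] q [-0.02  0.65  1.59 -0.89  1.15  0.54] F [-0.2 -0.4 -0.2] w 0.0795
toolx [ 0.997 -0.076  0.007] tooly [-0.049 -0.712 -0.701]
```

View pics/zs.png

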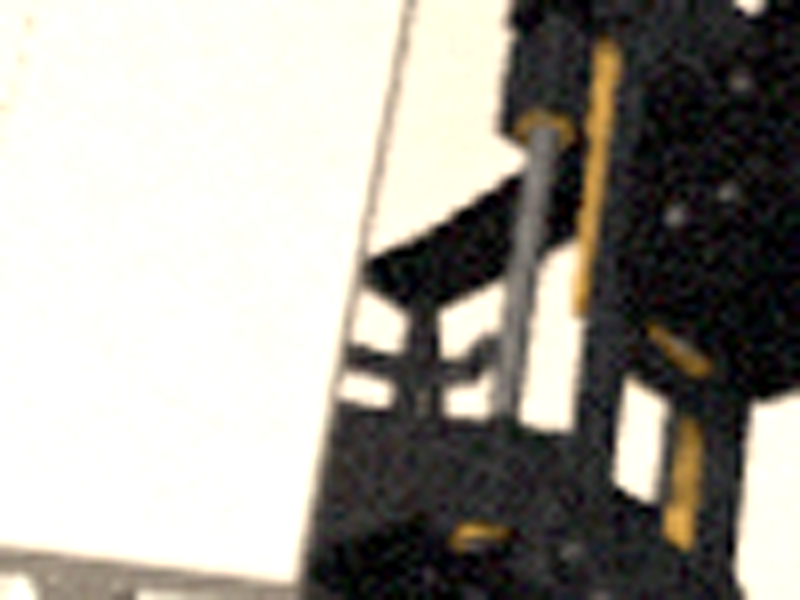

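View pics/zt.png

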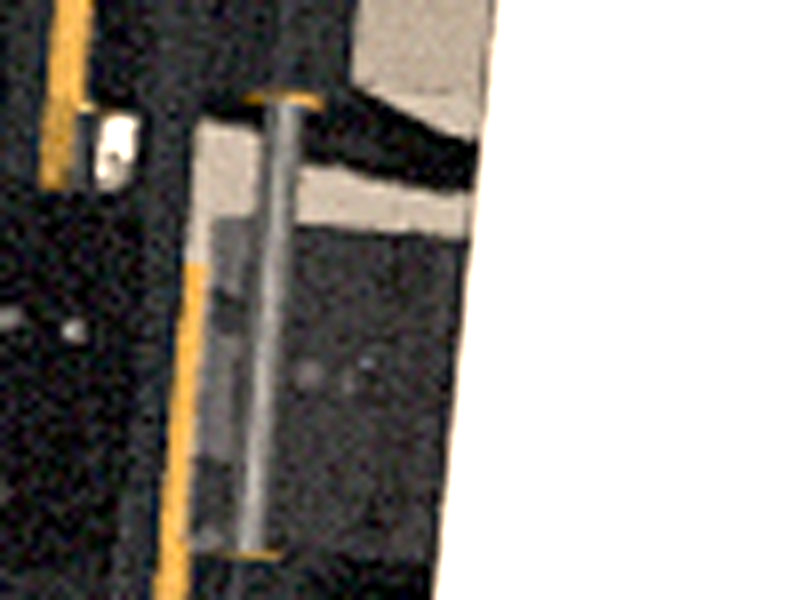

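>>> play_rows(moves="-2 0 0 0 0 0 84;0 5 5 0 0 0 84;1 12 12 0 0 0 84;1 20 20 0 0 0 84;2 28 28 0 0 0 84;2 30 30 0 0 0 84;2 30 28 0 0 0 84;2 30 20 0 0 0 84;0 30 20 0 0 0 84;0 0 0 0 0 0 84")

```text
time: 19.75
position: [0.5846, 0.0736, 0.3701]
tool_rot: [0.924, -0.035, 0.017, -0.38]
ft_force: [0.9, -0.6, -0.3]
grip_width: 0.0838
```

```bash
cat > fin.py <<'E'
from g import *
import sys
st()
t=vision.camera("top");s=vision.camera("scene")
cv2.imwrite(f"pics/{sys.argv[1]}t.png",cv2.resize(np.clip(t["image"][140:290,230:400]*1.6,0,255).astype(np.uint8),None,fx=4,fy=4,interpolation=2))
cv2.imwrite(f"pics/{sys.argv[1]}s.png",cv2.resize(np.clip(s["image"][165:345,240:400]*1.6,0,255).astype(np.uint8),None,fx=3.3,fy=3.3,interpolation=2))
for p in(t,s):
    for q in("lantern","planter","bowl","sculpture"):
        for d in vision.boxes_of(p,q)[:1]: print(q,round(d["p"],2),w(p,d["point"]).round(3))
E
python3 fin.py A
```

```text
t 19.75 pos [0.5846 0.0736 0.3701] q [ 0.28  0.53  1.25 -0.73  1.66  0.41] F [ 0.9 -0.6 -0.3] w 0.0838
toolx [ 0.997 -0.078  0.004] tooly [-0.052 -0.708 -0.704]
lantern 0.73 [ 0.575 -0.092  0.137]
planter 0.67 [ 0.427 -0.401  0.016]
bowl 0.92 [ 0.43  -0.401  0.016]
sculpture 0.57 [ 0.633 -0.373  0.074]
lantern 0.55 [ 0.606 -0.104  0.138]
planter 0.75 [0.48  0.133 0.077]
bowl 0.97 [ 0.421 -0.405  0.021]
sculpture 0.6 [ 0.655 -0.375  0.073]
```

View pics/At.png

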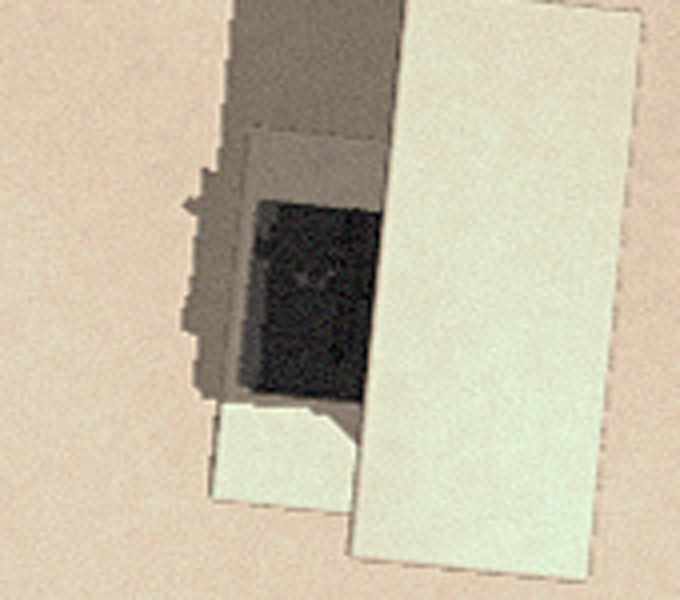

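View pics/As.png

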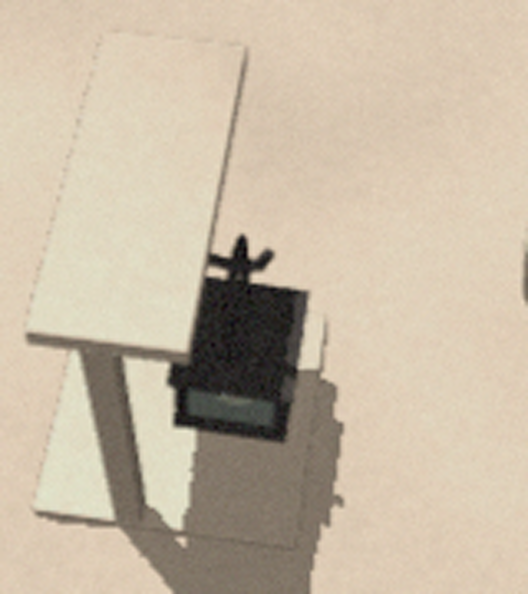

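Lantern hangs from the hook, clear of the gripper. I'll let it settle and check stillness and centring.

>>> play_rows(moves="0 20 0 0 0 0 84;0 0 0 0 0 0 84;0 0 0 0 0 0 84;0 0 0 0 0 0 84;0 0 0 0 0 0 84;0 0 0 0 0 0 84;0 0 0 0 0 0 84;0 0 0 0 0 0 84;0 0 0 0 0 0 84;0 0 0 0 0 0 84;0 0 0 0 0 0 84;0 0 0 0 0 0 84;0 0 0 0 0 0 84;0 0 0 0 0 0 84;0 0 0 0 0 0 84")

```text
time: 21.75
position: [0.5831, 0.0894, 0.3656]
tool_rot: [0.925, -0.04, 0.014, -0.378]
ft_force: [-0.4, 0.2, -0.1]
grip_width: 0.0836
```

```bash
python3 fin.py B; python3 - <<'E'
from g import *
t=vision.camera("top");s=vision.camera("scene")
A=cv2.imread("pics/At.png").astype(int);B=cv2.imread("pics/Bt.png").astype(int);print(np.abs(A-B)[180:420,220:360].mean(),np.abs(A-B)[400:600,0:200].mean())
A=cv2.imread("pics/As.png").astype(int);B=cv2.imread("pics/Bs.png").astype(int);print(np.abs(A-B)[220:450,160:320].mean(),np.abs(A-B)[50:300,100:180].mean())
c,n=np.cos(K[2]),np.sin(K[2])
big=cv2.resize(np.clip(t["image"][140:290,230:400]*2.,0,255).astype(np.uint8),None,fx=4,fy=4,interpolation=2)
big2=cv2.resize(np.clip(s["image"][200:320,260:380]*2.,0,255).astype(np.uint8),None,fx=5,fy=5,interpolation=2)
pts=[(x-.065,y,.136) for x,y in((-.042,-.042),(-.042,.042),(.042,.042),(.042,-.042))]
for im,pic,o,f in((big,t,(230,140),4),(big2,s,(260,200),5)):
    q=[(proj(pic,[K[0]+c*X-n*Y,K[1]+n*X+c*Y,Z])-o+.5)*f-.5 for X,Y,Z in pts]
    cv2.polylines(im,[np.int32(np.round(q))],True,(0,0,255),1)
    q=(proj(pic,[K[0]-.065*c,K[1]-.065*n,.2295])-o+.5)*f;cv2.circle(im,tuple(np.int32(q)),3,(0,255,0),-1)
cv2.imwrite("pics/Ct.png",big);cv2.imwrite("pics/Cs.png",big2)
E
```

```text
t 21.75 pos [0.5831 0.0894 0.3656] q [ 0.31  0.55  1.23 -0.72  1.69  0.43] F [-0.4  0.2 -0.1] w 0.0836
toolx [ 0.996 -0.085 -0.005] tooly [-0.064 -0.71  -0.701]
lantern 0.76 [ 0.575 -0.093  0.136]
planter 0.84 [0.449 0.138 0.074]
bowl 0.6 [ 0.429 -0.4    0.016]
sculpture 0.71 [ 0.632 -0.375  0.075]
lantern 0.68 [ 0.607 -0.102  0.137]
planter 0.9 [0.475 0.13  0.078]
sculpture 0.88 [ 0.654 -0.374  0.072]
6.925168650793651 4.955091666666666
3.7803442028985508 2.0566
```

View pics/Ct.png

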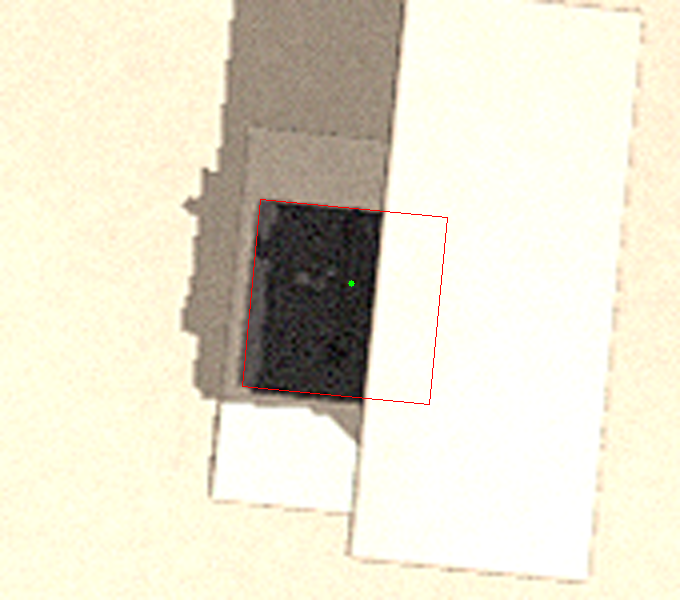

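View pics/Cs.png

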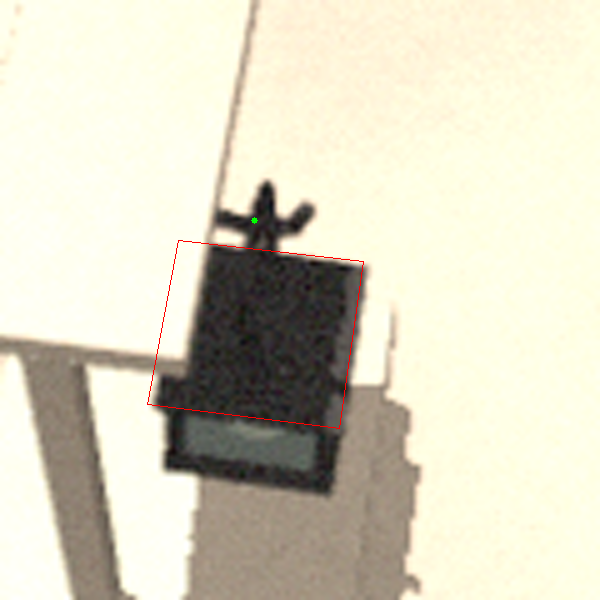

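>>> play_rows(moves="0 0 0 0 0 0 84;0 0 0 0 0 0 84;0 0 0 0 0 0 84;0 0 0 0 0 0 84;0 0 0 0 0 0 84;0 0 0 0 0 0 84;0 0 0 0 0 0 84")

```text
time: 23.05
position: [0.5831, 0.0894, 0.3656]
tool_rot: [0.925, -0.04, 0.014, -0.378]
ft_force: [-1.4, -0.2, -0.1]
grip_width: 0.0841
```

```bash
python3 - <<'E'
from h import *
S=[vision.camera("scene")["image"][255:305,290:340].astype(np.float32).mean(2) for _ in range(8)]
T=[vision.camera("top")["image"][180:250,285:325].astype(np.float32).mean(2) for _ in range(6)]
for a in(S,T):
    print([np.round(cv2.phaseCorrelate(a[0],x)[0],2).tolist() for x in a[1:]],[round(float(np.abs(a[0]-x).mean()),2) for x in a[1:]])
E
```

```text
[[-0.05, 0.11], [-0.07, 0.08], [0.08, -0.02], [-0.08, -0.02], [0.04, 0.03], [-0.01, 0.12], [-0.01, 0.01]] [2.64, 2.67, 2.7, 2.61, 2.63, 2.67, 2.72]
[[-0.07, -0.07], [0.09, 0.05], [0.01, 0.12], [-0.02, -0.03], [-0.05, -0.01]] [4.36, 4.4, 4.25, 4.31, 4.33]
```

Shifts are only ±0.1 px, so it hangs still. Handing in.

```bash
python3 -c "
from rig import robot
print(robot.hand_in())"
```

```text
the job is handed in; nothing more can be done
None
```

The lantern is hanging from the hook by its bail, and I handed the job in at about 24 s of the 64 s allowed.

**What I did:** I pushed the bail upright with the closed fingertips while the lantern stood in place on the table. I then gripped both bail legs with the hand tilted 45°, so the middle of the bail stayed free. I carried the lantern over the hook tip, lowered it until the hook took the weight, opened the fingers and backed away.

**Last checks:**
- **Seating:** the lantern's roof outline matched the predicted hung position in both camera views, with the bail behind the hook tip. In the scene view the wire looked about 10 px (in a 5x crop) toward the tip from my computed seat mark. I take that as calibration error and the height of the visible wire.
- **Stillness:** repeated pictures shifted by no more than about 0.1 px.
- **Contact:** the force reading was near zero (noise up to 1.4 N), and the gripper was well clear.
- **Planter, bowl and sculpture:** the last detections agreed with the starting positions to within a few millimetres. After release the planter was once mistaken for the bowl, and the bowl was missed in the very last scene picture. Other views around the same time showed both in place.

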